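# Stow the battery test kit in its caddy

## Robot

A 6-joint arm with a two-finger parallel gripper is mounted at the origin on the work surface. World frame = base frame: x ahead of the robot, y to its left, z up, the work surface at z = 0. Lengths are in m, angles in rad, forces in N, time in s.
With the tool pointing down it reaches from about 0.325 to 0.775 m from the base axis. Payload 9.3 kg.
Tool frame: the origin (TCP) lies on the centre line of the jaws, within the pads' length; the fingertips stand 14 mm ahead of it and the grasp point (between the pads) lies 5 mm behind it (manip.tip_reach is the distance from the TCP to the fingertips, in m); z points along the fingers, y is the line along which they close (so a half turn about z gives the same grasp; the last joint's range is limited). The gripper opens to 85 mm and grips with 20 to 120 N. Pads are 22 mm wide; open, the fingers measure 114 mm over their backs; the gripper's body (76 mm by 85 mm) begins 54 mm behind the grasp point. The pads swing forward as they close: fully open they stand 13 mm farther back than shut.
Start: joints at [-1.36, 0.259, 0.021, 1.334, 0, 1.418], TCP at [0.196, -0.514, 0.245] pointing down, gripper open.
Joint ranges: [-3.04, 3.04], [-0.91, 1.82], [-1.04, 1.36], [-1.92, 1.95], [-1.52, 1.45], [-3.14, 3.14]. Speed limits (rad/s): [2.22, 2.22, 2.79, 3.14, 3.14, 3.14].

## Interface

Orientations are given as a unit quaternion [x, y, z, w].
In Python, from bench import manip gives the robot as it stands. Calls block until the motion is done:
- manip.movep(position, orientation): joint-space move of the TCP to a pose.
- manip.move_linear(position, attitude=None, vel=0.15, until_force=None): straight line of the TCP; attitude=None keeps the orientation; vel is the mean speed in m/s. With until_force (N) it stops when the force on the tool has changed by that much, and returns True; else False.
- manip.movej(angles): joint-space move.
- manip.open() and manip.grab(strength=None): open the fingers fully, or close them until they stop; strength is the grip in N (None keeps the last).
- manip.dwell(seconds).
- manip.solve_ik(position, orientation): joint angles nearest the present ones, or None.
- manip.read_camera(name): name is "scene" or "top" or "wrist"; returns the picture (384x512x3 uint8, red, green, blue); there is no depth.
- manip.calibration(name): a dict with "vertical_fov" (degrees; the focal length in pixels is half the picture's height over the tangent of half this angle, whatever the lens; pixels are square), "cx", "cy" (the principal point, pixels), "k1" (the pictures are not rectified: a ray, as slopes to the right and down, at radius r is drawn at 1 + k1 r^2 times it, then the intrinsics apply), "rvec" (rotation vector, rad) and "tvec" (3), from world to camera coordinates, as OpenCV has them. Camera axes: x right, y down, z forward; pixel columns grow to the right and rows downward; lengths in m; the calibration is good to about 2 mm. A picture is of the moment at which its call begins: read the wrist's pose just before it. calibration takes no time and is no camera call; for the wrist camera it gives the pose at the moment of the call.
A pose or a line that the arm cannot do raises manip.IKError and nothing moves.
- manip.sign_off(): hands the job in; it is judged then, once.
Readings, each from a call of its own:
- manip.read_time_s(): time.
- manip.read_joint_positions(): joint angles.
- manip.read_joint_vel(): joint speeds.
- manip.read_tau(): joint torques, N m.
- manip.read_tcp_pos(): TCP position.
- manip.read_tool_rot(): TCP orientation.
- manip.read_contact_force(): force on the tool from outside, world axes, zero at the start.
- manip.read_wrist_torque(): the same for the moment, N m.
- manip.read_finger_gap(): opening from 0.0 (shut) to 1.0 (fully open).
- manip.read_grip_force(): force on a finger pad.
Only numpy, scipy, OpenCV 4.12 (cv2) and the standard library are available. Lean on these libraries where they do the work, as an engineer would, in place of code of your own. Each camera call takes 0.05 s, during which the arm holds its last target. There are 200 camera calls.

## Task

Put the test kit away in the grey caddy: stand the two probes tip-down in its two narrow upright holders, one probe in each, dropped fully home, and lay the meter face-up in the shallow pocket between them, flat and square against the pocket floor. Do not bang the meter into the caddy, and leave the other things on the bench where they are.

Things in the scene. Friction and masses are not known exactly. Their poses are not given: they have to be found in the camera images.
- probe_a: One of two alike. 170 mm cordless probe lying flat: black square grip 16 x 16 x 90 mm, then round steel stem 10 mm across, 80 mm long, its last 8 mm tapering to 4 mm. Origin: mid-length, on the underside; x points to the tip (grip x -85 to +5 mm, stem +5 to +85), axis 8 mm above the underside. Starts tip away from the robot, within 25 degrees. 60 g, balances at x = -22 mm.
- probe_b: The other. 170 mm cordless probe lying flat: black square grip 16 x 16 x 90 mm, then round steel stem 10 mm across, 80 mm long, its last 8 mm tapering to 4 mm. Origin: mid-length, on the underside; x points to the tip (grip x -85 to +5 mm, stem +5 to +85), axis 8 mm above the underside. Starts tip away from the robot, within 25 degrees. 60 g, balances at x = -22 mm.
- probe_a_tip (a point): The stem's tip of probe_a, on its axis. Either probe may go in either holder.
- probe_b_tip (a point): The stem's tip of probe_b, on its axis.
- probe_a_grip (a point): A good point to grip probe_a: on its axis, 113 mm from the tip, in the square grip.
- probe_b_grip (a point): The same on probe_b.
- meter: The battery meter, a grey block 56 mm (own x) by 110 mm (own y) by 30 mm high with a black screen and dial on its face; lies face-up on the bench. About 200 g. Origin: centre of its underside, z towards its face. It may be laid in the pocket either way round.
- caddy: The caddy, fixed to the bench: a grey base plate 80 mm (own x) by 210 mm (own y), 6 mm thick, carrying a square upright tube at each end (the probe holders) and a low-walled rectangular pocket in the middle. Origin: centre of its underside; own x points away from the robot and own y to the robot's left, within 15 degrees.
- well_left (a point): Centre of the inner floor of the holder at the caddy's +y end, 88 mm from the caddy's centre, 6 mm above the bench. The holder is a square tube, 19 x 19 mm inside, walls 4 mm, open at the top; rim 80 mm above the bench, 74 mm above this point. A probe that is home has its tip on this floor, leans a few degrees at most, its grip above the rim. Axes as the caddy.
- well_right (a point): The same for the equal holder at the caddy's -y end.
- pocket (a point): Centre of the floor of the meter's pocket, 6 mm above the bench. The pocket is 60 mm (own x) by 114 mm (own y) inside, 2 mm clear of the meter all round; its walls are 5 mm thick and 12 mm high (top 18 mm above the bench), so that the seated meter stands 18 mm proud of them. Axes as the caddy.
- link: A black rubber-covered cell link, a dumb-bell 124 mm long, 34 mm wide and 22 mm high, lying on the bench; bystander. Origin: centre of its underside.
- vent_cap: A grey battery vent cap, a disc 38 mm across and 16 mm high, on the bench; bystander. Origin: centre of its underside.
- spare_cap: A second vent cap, the same, farther back on the right; bystander.
- screwdriver: A screwdriver lying at the far left of the work area; bystander (not a probe). Origin: its underside.
- wrench: A steel wrench lying at the far right of the work area; bystander.
- water: A white bottle, 72 mm across and 170 mm high, at the back left; bystander. Origin: centre of its underside.
- bolt_tray: An open black tray of bolts, 100 x 140 x 35 mm, at the back right; bystander. Origin: centre of its underside.
There are look-alikes about, which are no part of the job. What is shaped like the probe_a but green or pink is not meant.

How it is judged:
At the end, for the whole second after the job is handed in: A probe stands tip-down in each holder: tip within 13 mm of the floor centre sideways and under 10 mm above it, upright within 16 degrees. Meter face-up in the pocket: under 2.5 mm off its floor, within 6 mm of centre, tilt under 3 degrees, square within 4 degrees. All at rest (((horizontal distance between probe_a_tip and well_left below 0.013 m and z of probe_a_tip in the frame of well_left below 0.01 m and angle between each of probe_a, probe_b's own x axis and vertical above 2.85 rad and linear speed of each of probe_a, probe_b below 0.03 m/s and horizontal distance between probe_b_tip and well_right below 0.013 m and z of probe_b_tip in the frame of well_right below 0.01 m) or (horizontal distance between probe_a_tip and well_right below 0.013 m and z of probe_a_tip in the frame of well_right below 0.01 m and angle between each of probe_a, probe_b's own x axis and vertical above 2.85 rad and linear speed of each of probe_a, probe_b below 0.03 m/s and horizontal distance between probe_b_tip and well_left below 0.013 m and z of probe_b_tip in the frame of well_left below 0.01 m)) and horizontal distance between meter and pocket below 0.006 m and z of meter in the frame of pocket below 0.0025 m and angle between meter's own z axis and vertical below 0.05 rad and angle between the y axis of meter and the y axis of caddy, either way round below 0.07 rad and linear speed of meter below 0.03 m/s); the robot touches nothing.
It fails at once if the meter is banged into the caddy (over 70 N) (contact force between meter and caddy above 70 N).
It fails at once if another thing on the bench is shifted by more than 30 mm (distance of any of link, vent_cap, spare_cap, screwdriver, wrench, water, bolt_tray from where it was at the start of the episode above 0.03 m).
It also fails if it takes over 72 s, if anything falls off the work surface, if the arm or the gripper's body presses on something with over 40 N, if the wrist force passes 120 N, or if a joint passes its speed limit or range.

## Working session

There is one attempt and no reset: what is moved stays moved. The work goes in short steps, each a Python script; the robot and the scene stay as the last script left them, time stands still between calls to the robot, and variables do not carry over. Pictures are saved under pics/ and viewed, at most 10 in all, crops included, and the job is handed in when it is done.

```bash
ls; mkdir -p pics
python3 - <<'E'
from bench import manip
import cv2,numpy as np
for n in("top","scene"):
    cv2.imwrite(f"pics/{n}0.png",cv2.resize(manip.read_camera(n)[:,:,::-1],(800,600),interpolation=cv2.INTER_CUBIC)); print(n,manip.calibration(n))
print(manip.calibration("wrist"),manip.read_tool_rot(),manip.read_time_s(),manip.tip_reach)
E
```

```text
pics
top {'vertical_fov': 54.37199432174927, 'cx': 255.82894363259646, 'cy': 187.63970299807818, 'k1': -0.093005053403814, 'rvec': array([ 2.19296158, -2.0038525 ,  0.22658641]), 'tvec': array([-0.11335134,  0.54261088,  1.13083247])}
scene {'vertical_fov': 56.34563651075334, 'cx': 254.6379757363217, 'cy': 190.9116659218531, 'k1': -0.09891650833257978, 'rvec': array([ 2.1008273 ,  0.55497958, -0.2921707 ]), 'tvec': array([-0.4541129 , -0.14051207,  1.6261234 ])}
{'vertical_fov': 58.98745523210137, 'cx': 253.33357846728734, 'cy': 188.26646850227223, 'k1': -0.10200863945262494, 'rvec': array([-2.36605436,  1.6293866 ,  0.2585111 ]), 'tvec': array([-0.54867775, -0.04133191,  0.37949378])} [ 9.83500425e-01  1.80904832e-01 -2.27765674e-05 -5.95234489e-04] 0.1 0.014
```

View pics/top0.png

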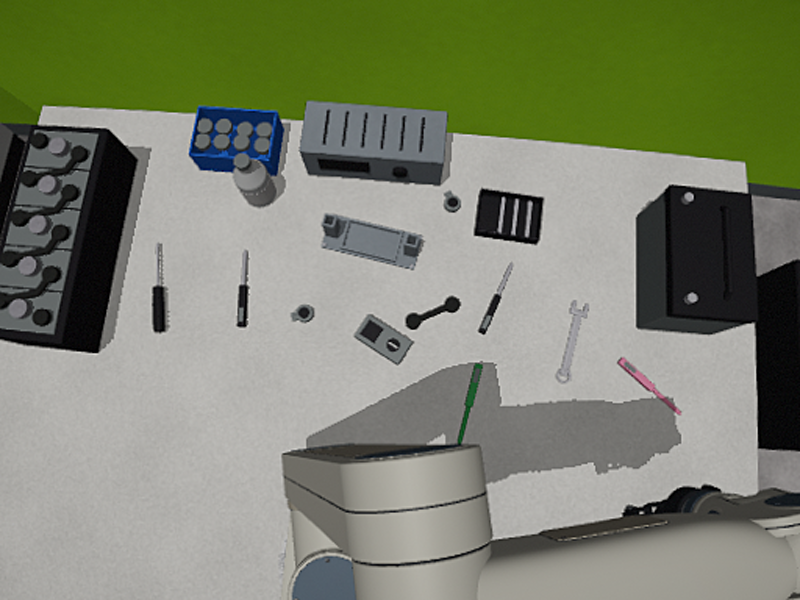

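View pics/scene0.png

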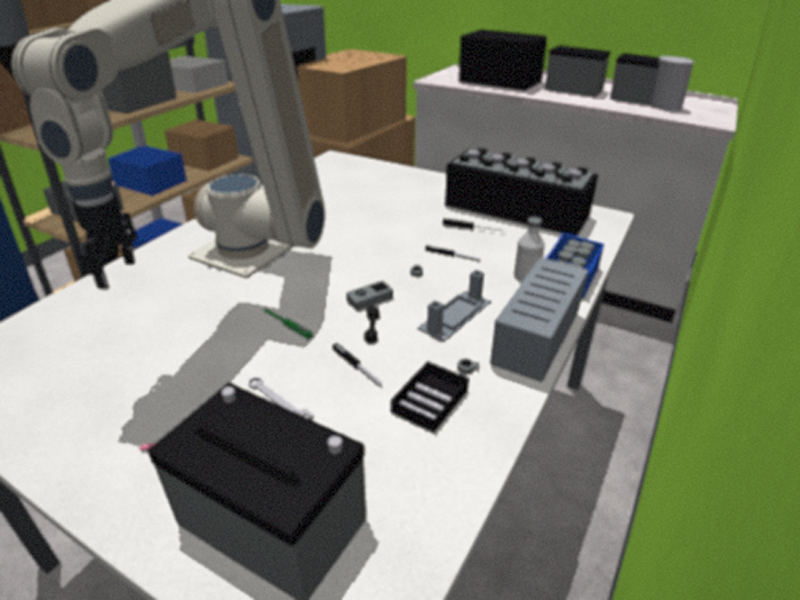

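The top view shows the probes at about (243,290) and (497,298), the meter at (384,338) and the caddy at (372,241), at 800 px scale. The green and pink pieces are the look-alikes. Next I'll get rough positions, then take closer looks with the wrist camera.

```bash
cat > h.py <<'E'
from bench import manip
import cv2,numpy as np
from scipy.spatial.transform import Rotation as R
def K(c):
    f=192/np.tan(np.radians(c["vertical_fov"])/2); return np.array([[f,0,c["cx"]],[0,f,c["cy"]],[0,0,1]]),np.array([c["k1"],0,0,0])
def world(c,px,z):
    k,d=K(c); px=np.array(px,float).reshape(-1,1,2)
    n=cv2.undistortPoints(px,k,d).reshape(-1,2); Rm=cv2.Rodrigues(c["rvec"])[0]
    o=-Rm.T@c["tvec"]; v=np.c_[n,np.ones(len(n))]@Rm
    return o+v*((np.broadcast_to(z,len(n))-o[2])/v[:,2])[:,None]
def proj(c,P):
    k,d=K(c); return cv2.projectPoints(np.array(P,float).reshape(-1,1,3),c["rvec"],c["tvec"],k,d)[0].reshape(-1,2)
def down(a): # tool down, closing axis (y) along world angle a
    y=np.array([np.cos(a),np.sin(a),0]); z=np.array([0,0,-1.]); return R.from_matrix(np.c_[np.cross(y,z),y,z]).as_quat()
E
python3 - <<'E'
from h import *
np.set_printoptions(precision=4,suppress=True)
c=manip.calibration("top")
P=np.array([[242,325],[245,250],[484,330],[511,264],[356,335],[374,315],[413,343],[399,363],[322,250],[418,269],[326,213],[425,237],[303,313],[433,312]])*.64
for z in(0.01,.03): print(world(c,P,z))
print(manip.calibration("wrist")["tvec"], manip.read_tcp_pos())
w=manip.calibration("wrist");Rm=cv2.Rodrigues(w["rvec"])[0];T=R.from_quat(manip.read_tool_rot()).as_matrix()
print("cam in tool",T.T@(-Rm.T@w["tvec"]-manip.read_tcp_pos()),T.T@Rm.T)
E
```

```text
[[ 0.4632  0.2631  0.01  ]
 [ 0.6277  0.2814  0.01  ]
 [ 0.4989 -0.247   0.01  ]
 [ 0.6482 -0.297   0.01  ]
 [ 0.4642  0.0201  0.01  ]
 [ 0.5101 -0.0133  0.01  ]
 [ 0.4582 -0.1004  0.01  ]
 [ 0.4139 -0.075   0.01  ]
 [ 0.6425  0.1134  0.01  ]
 [ 0.6187 -0.0975  0.01  ]
 [ 0.7279  0.1149  0.01  ]
 [ 0.692  -0.1068  0.01  ]
 [ 0.5007  0.137   0.01  ]
 [ 0.5278 -0.1369  0.01  ]]
[[ 0.4603  0.2574  0.03  ]
 [ 0.6222  0.2753  0.03  ]
 [ 0.4955 -0.2443  0.03  ]
 [ 0.6423 -0.2935  0.03  ]
 [ 0.4613  0.0184  0.03  ]
 [ 0.5065 -0.0145  0.03  ]
 [ 0.4554 -0.1001  0.03  ]
 [ 0.4119 -0.0752  0.03  ]
 [ 0.6367  0.1101  0.03  ]
 [ 0.6133 -0.0973  0.03  ]
 [ 0.7206  0.1116  0.03  ]
 [ 0.6854 -0.1064  0.03  ]
 [ 0.4972  0.1333  0.03  ]
 [ 0.5238 -0.1361  0.03  ]]
[-0.5487 -0.0413  0.3795] [ 0.1957 -0.5138  0.2447]
cam in tool [ 0.078  -0.0009 -0.1285] [[ 0.0007 -0.9513 -0.3084]
 [ 1.      0.0006  0.0004]
 [-0.0002 -0.3084  0.9513]]
```

Run:
```python
from h import *
np.set_printoptions(precision=3,suppress=True)
for p,a in(([.58,0,.30],-np.pi/2),([.48,0,.30],np.pi/2)): print("look",manip.solve_ik(p,down(a)))
# horizontal placement: tool z along yaw, tool x up or down
for tilt in(0,15):
  for yw in(-40,-20,0,20,40):
   for s in(1,-1):
    for w in([.67,.094],[.66,-.082]):
      Rz=R.from_euler('z',yw,degrees=True)*R.from_euler('y',tilt,degrees=True)
      z=Rz.apply([1,0,0]); x=s*Rz.apply([0,0,1]); q=R.from_matrix(np.c_[x,np.cross(z,x),z]).as_quat()
      r=[manip.solve_ik(np.array([*w,h])+.005*z,q) for h in(.119,.22)]
      print(tilt,yw,"xup" if s>0 else "xdn",w,*["None" if j is None else j for j in r])
q=down(-np.pi/2);manip.movep([.58,0,.30],q)
print(manip.read_time_s())
np.save("w1.npy",np.r_[manip.calibration("wrist")["rvec"],manip.calibration("wrist")["tvec"]])
i=manip.read_camera("wrist")[:,:,::-1]; cv2.imwrite("w1.png",i); cv2.imwrite("pics/w1.png",cv2.resize(i,(800,600),interpolation=cv2.INTER_CUBIC))
print(manip.read_time_s())
```

```text
look [-0.145  0.303  0.222  1.49   0.     2.997]
look [-0.175  0.127 -0.009  1.435  0.    -0.175]
0 -40 xup [0.67, 0.094] [ 0.376  0.841 -0.834 -1.675 -1.075 -3.142] [ 0.376  0.606 -0.81  -1.415 -1.075 -3.142]
0 -40 xup [0.66, -0.082] [ 0.026  0.868 -1.024 -1.892 -0.724 -3.142] [ 0.026  0.577 -0.994 -1.571 -0.724 -3.142]
0 -40 xdn [0.67, 0.094] [ 0.376  0.841 -0.834 -1.675 -1.075  0.   ] [ 0.376  0.606 -0.81  -1.415 -1.075  0.   ]
0 -40 xdn [0.66, -0.082] [ 0.026  0.868 -1.024 -1.892 -0.724  0.   ] [ 0.026  0.577 -0.994 -1.571 -0.724  0.   ]
0 -20 xup [0.67, 0.094] [ 0.244  0.873 -1.042 -1.915 -0.593 -3.142] [ 0.244  0.576 -1.011 -1.587 -0.593 -3.142]
0 -20 xup [0.66, -0.082] None None
0 -20 xdn [0.67, 0.094] [ 0.244  0.873 -1.042 -1.915 -0.593  0.   ] [ 0.244  0.576 -1.011 -1.587 -0.593  0.   ]
0 -20 xdn [0.66, -0.082] None None
0 0 xup [0.67, 0.094] None None
0 0 xup [0.66, -0.082] None None
0 0 xdn [0.67, 0.094] None None
0 0 xdn [0.66, -0.082] None None
0 20 xup [0.67, 0.094] None None
0 20 xup [0.66, -0.082] None None
0 20 xdn [0.67, 0.094] None None
0 20 xdn [0.66, -0.082] None
[... 1702 characters left out ...]
893  2.802] [-0.589  0.282 -0.893 -0.75   0.893  2.802]
15 20 xdn [0.67, 0.094] None [-0.194  0.277 -0.973 -0.947  0.522 -0.155]
15 20 xdn [0.66, -0.082] [-0.589  0.54  -0.998 -1.112  0.893 -0.339] [-0.589  0.282 -0.893 -0.75   0.893 -0.339]
15 40 xup [0.67, 0.094] [-0.342  0.537 -0.919 -0.969  0.985  2.726] [-0.342  0.305 -0.82  -0.638  0.985  2.726]
15 40 xup [0.66, -0.082] [-0.668  0.517 -0.706 -0.301  1.24   2.247] [-0.668  0.342 -0.605 -0.025  1.24   2.247]
15 40 xdn [0.67, 0.094] [-0.342  0.537 -0.919 -0.969  0.985 -0.415] [-0.342  0.305 -0.82  -0.638  0.985 -0.415]
15 40 xdn [0.66, -0.082] [-0.668  0.517 -0.706 -0.301  1.24  -0.894] [-0.668  0.342 -0.605 -0.025  1.24  -0.894]
2.4
2.45
```

View pics/w1.png

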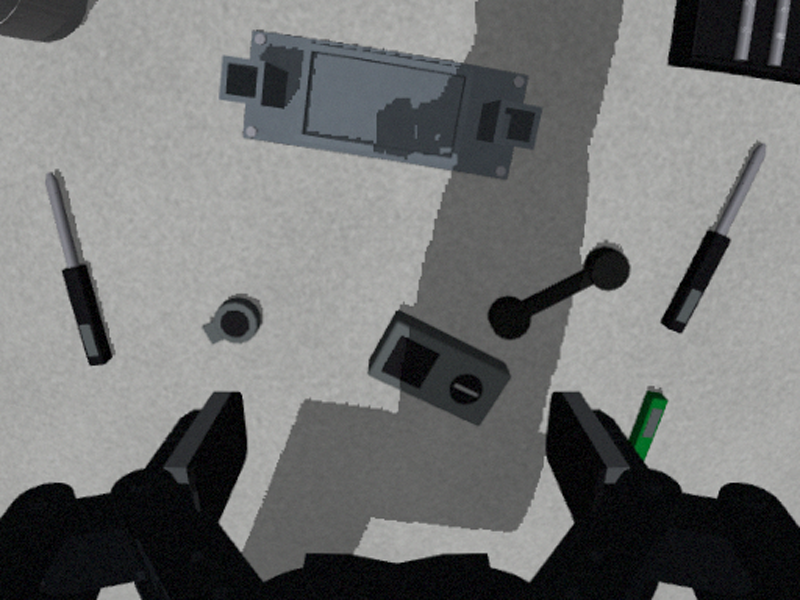

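The wrist view shows everything. At 800 px scale: caddy plate corners near (256,30), (527,75), (508,178), (243,137), meter around (440,368), left probe from (52,175) to (98,360), right probe from (760,147) to (675,328). Next I'll fit models to these points and draw them as overlays.

```bash
cat >> h.py <<'E'
from scipy.optimize import least_squares
def box(x0,x1,y0,y1,z): return [[x0,y0,z],[x1,y0,z],[x1,y1,z],[x0,y1,z]]
CAD=np.array(box(-.04,.04,-.105,.105,.006)+box(-.03,.03,-.057,.057,.018)+box(-.0135,.0135,.0745,.1015,.08)+box(-.0135,.0135,-.1015,-.0745,.08))
MET=np.array(box(-.028,.028,-.055,.055,.03)+box(-.028,.028,-.055,.055,0))
def place(M,p): return np.c_[M[:,:2]@np.array([[np.cos(p[2]),np.sin(p[2])],[-np.sin(p[2]),np.cos(p[2])]])+p[:2],M[:,2]]
def fit(c,M,px,p0):
    m=~np.isnan(np.array(px,float)[:,0]); px=np.array(px,float)
    r=least_squares(lambda p:(proj(c,place(M,p))-px)[m].ravel(),p0,x_scale=[.01,.01,.1],loss="soft_l1")
    return r.x,np.sqrt(np.mean(r.fun**2))
def overlay(img,c,items,crop,s):
    x0,y0,x1,y1=crop; o=cv2.resize(img[y0:y1,x0:x1],None,fx=s,fy=s,interpolation=cv2.INTER_CUBIC)
    for M,p in items:
        q=(proj(c,place(M,p))-[x0-.5,y0-.5])*s
        for k in range(0,len(q),4): cv2.polylines(o,[np.int32(q[k:k+4]*8)],True,(0,0,255),1,cv2.LINE_AA,3)
    return o
PROBE=np.array(box(-.085,.005,-.008,.008,.016)+box(.005,.085,-.005,.005,.008))
def cal(f):
    c=manip.calibration("wrist"); v=np.load(f); c["rvec"],c["tvec"]=v[:3],v[3:]; return c
E
python3 - <<'E'
from h import *
np.set_printoptions(precision=4,suppress=True)
c=cal("w1.npy"); n=[np.nan]*2
# order: (-x,-y),(+x,-y),(+x,+y),(-x,+y); image up=+x, left=+y
cpx=np.array([[508,178],[527,75],[256,30],[243,137],[460,155],[465,75],[313,52],[305,132],
 [255,100],[258,60],[223,57],[220,98],[535,148],[542,108],[510,100],[505,142]])*.64
cad,e=fit(c,CAD,cpx,[.667,.006,-.1]); print("caddy",cad,e)
p=world(c,np.array([[385,345],[490,408],[440,368]])*.64,.03); d=p[0]-p[1]; met=np.r_[p[2,:2],np.arctan2(d[1],d[0])-np.pi/2]; print(met)
pr=[]
for t,g in(([52,175],[98,360]),([760,147],[674,328])):
    T=world(c,[np.array(t)*.64],.008)[0,:2];G=world(c,[np.array(g)*.64],.01)[0,:2]; u=(T-G); print(T,G,np.linalg.norm(u)); pr.append(np.r_[(T+G)/2,np.arctan2(u[1],u[0])])
print(pr)
i=cv2.imread("w1.png"); it=[(CAD,cad),(PROBE,pr[0]),(PROBE,pr[1])]
cv2.imwrite("pics/c1.png",np.vstack([overlay(i,c,it,(136,12,352,120),3.7)]))
a=overlay(i,c,it,(225,190,337,275),5); b=np.hstack([overlay(i,c,it,(20,100,80,240),2.5),overlay(i,c,it,(416,80,496,220),2.5)])
cv2.imwrite("pics/m1.png",cv2.copyMakeBorder(a,0,0,0,0,0)); 
h=max(a.shape[0],b.shape[0]); pad=lambda z:cv2.copyMakeBorder(z,0,h-z.shape[0],0,0,0)
s=np.hstack([pad(a),pad(b)]);print(s.shape); cv2.imwrite("pics/m1.png",s[:,:800] if s.shape[1]<=800 else cv2.resize(s,(800,int(s.shape[0]*800/s.shape[1]))))
E
```

```text
caddy [ 0.6721  0.0083 -0.1562] 2.3441719498998217
[ 0.4642 -0.037  -0.5822]
[0.6239 0.2805] [0.46  0.267] 0.1644337837442664
[ 0.647  -0.2963] [ 0.4909 -0.2436] 0.16474291729206403
[array([0.542 , 0.2738, 0.0827]), array([ 0.569 , -0.2699, -0.3256])]
(425, 910, 3)
```

View pics/c1.png

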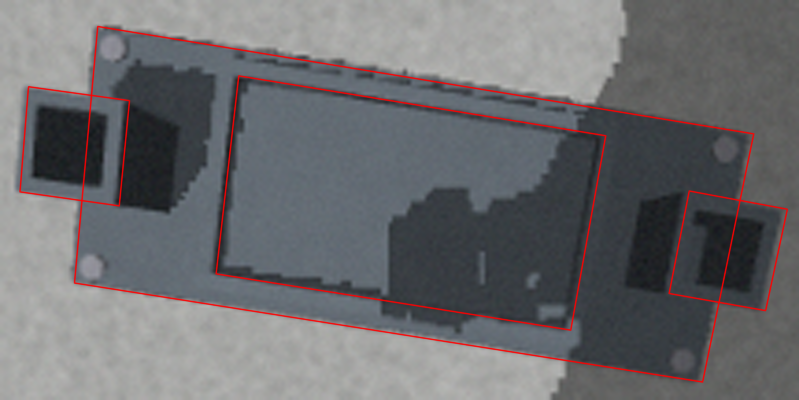

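View pics/m1.png

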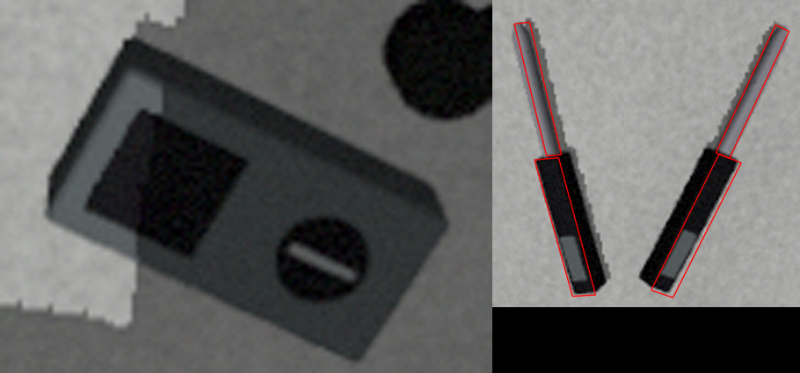

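The caddy overlay fits very well at (0.672, 0.008), yaw -0.156, and the probe overlays match. The meter's face corners in the crop are (130,70), (447,222), (357,362), (47,215). The link's round end is about 9 mm from where the finger would go, so I'll grip 5 mm off centre, away from it.

Run:
```python
from h import *
np.set_printoptions(precision=4,suppress=True)
c=cal("w1.npy"); s=5*800/910
px=np.array([[357,362],[447,222],[130,70],[47,215],[np.nan]*2,[435,187],[133,38],[50,180]])/s+[225,190]
met,e=fit(c,MET,px,[.464,-.037,-.58]); print("meter",met,e)
cad=np.array([.6721,.0083,-.1562])
off=lambda p,y:np.array(p[:2])+y*np.array([-np.sin(p[2]),np.cos(p[2])])
g=off(met,.005); q=down(met[2])
manip.movep([*g,.12],q); manip.move_linear([*g,.029],vel=.1); manip.grab(40)
print(manip.read_time_s(),manip.read_finger_gap(),manip.read_grip_force(),manip.read_contact_force())
manip.move_linear([*g,.15],vel=.15)
h=off(cad,.005); manip.movep([*h,.15],down(cad[2])); manip.move_linear([*h,.075],vel=.1); manip.dwell(.2)
c=manip.calibration("wrist"); i=manip.read_camera("wrist")[:,:,::-1]; cv2.imwrite("w2.png",i); np.save("w2.npy",np.r_[c["rvec"],c["tvec"]])
M=MET.copy(); M[:,2]+=manip.read_tcp_pos()[2]-.029
print(manip.read_time_s(),manip.read_tcp_pos(),manip.read_finger_gap())
cv2.imwrite("pics/w2.png",overlay(i.copy(),c,[(CAD,cad),(M,cad)],(0,0,512,384),1.56))
```

```text
meter [ 0.456  -0.0376 -0.4875] 1.183116007979685
5.0 0.6427905525069667 41.855451464653015 [-0.9445  0.9548  6.1692]
7.9917 [0.6731 0.0132 0.0756] 0.6417838768810519
```

View pics/w2.png

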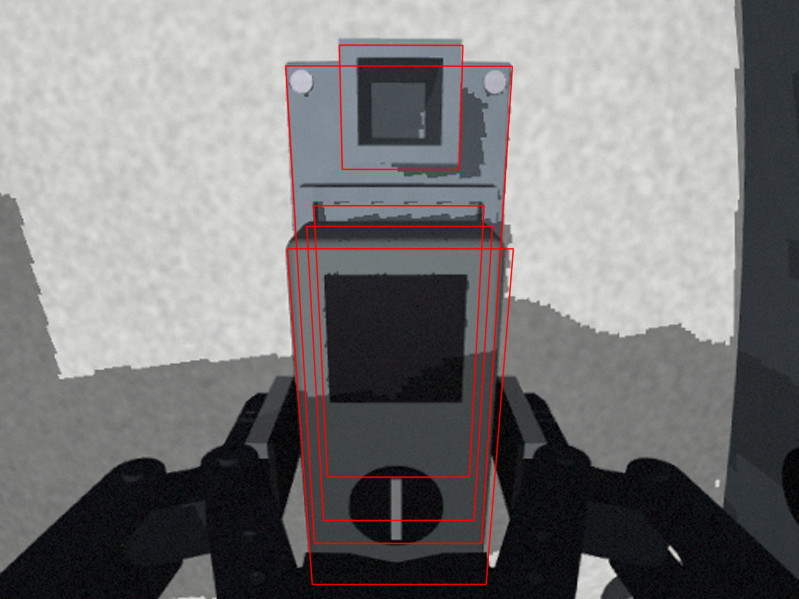

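The meter is held square above the caddy. The caddy overlay agrees to about 1 mm, but I want a brightened zoom before lowering it.

Run:
```python
from h import *
c=cal("w2.npy"); i=cv2.imread("w2.png"); i=(255*(i/255.)**.5).astype(np.uint8)
cad=np.array([.6721,.0083,-.1562]); M=MET.copy(); M[:,2]+=.0466
cv2.imwrite("pics/w2z.png",np.hstack([overlay(i,c,[],(178,20,334,180),2.56),overlay(i,c,[(CAD,cad),(M,cad)],(178,20,334,180),2.56)]))
```

```text
(no output)
```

View pics/w2z.png

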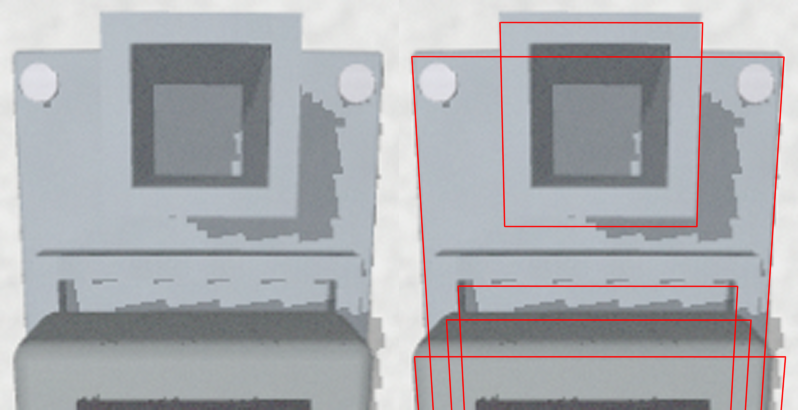

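Brightened, the caddy and meter share the same small along-axis bias, so they agree to about 0.3 mm lengthwise. The meter sits about 1 mm left of the pocket centre, which is -x of the caddy. I'll correct by +1 mm in x and lower under force guard.

Run:
```python
from h import *
np.set_printoptions(precision=4,suppress=True)
cad=np.array([.6721,.0083,-.1562]); ux=np.array([np.cos(cad[2]),np.sin(cad[2])]); uy=np.array([-ux[1],ux[0]])
h=cad[:2]+.001*ux+.0047*uy
manip.move_linear([*h,.060],vel=.05); manip.dwell(.1)
r=manip.move_linear([*h,.0335],vel=.02,until_force=6)
print(r,manip.read_tcp_pos(),manip.read_contact_force(),manip.read_time_s())
```

```text
True [0.6738 0.0128 0.0358] [-1.6603 -0.2707  4.1774] 9.6417
```

It stopped at the seated height: 35.8 mm, with 35.5 expected. Now I'll release, check that it's seated from the picture, and plan the probe poses.

```bash
cat >> h.py <<'E'
CADT=np.array([.6731,.0082,-.1562])
PR=[np.array([0.542,0.2738,0.0827]),np.array([0.569,-0.2699,-0.3256])]
def well(s): return CADT[:2]+s*.088*np.array([-np.sin(CADT[2]),np.cos(CADT[2])])
def quat(x,z): return R.from_matrix(np.c_[x,np.cross(z,x),z]).as_quat()
Z=np.array([0,0,1.])
def pick(p,t,zt):
    u=np.array([np.cos(p[2]),np.sin(p[2]),0]); z=-np.cos(t)*Z+np.sin(t)*u; x=-(np.cos(t)*u+np.sin(t)*Z)
    d=(zt-.008)/np.cos(t); return np.r_[p[:2],.008]-.028*u-d*z,quat(x,z),d,z
def put(w,tipz,t,yaw,d):
    H=np.array([np.cos(yaw),np.sin(yaw),0]); z=np.cos(t)*H-np.sin(t)*Z; x=np.cos(t)*Z+np.sin(t)*H
    return np.r_[w,tipz+.113]-d*z,quat(x,z),z
E
python3 - <<'E'
from h import *
np.set_printoptions(precision=2,suppress=True)
manip.open(); print(manip.read_tcp_pos())
p=manip.read_tcp_pos(); manip.move_linear([*p[:2],.30],vel=.2)
c=manip.calibration("wrist"); i=manip.read_camera("wrist")[:,:,::-1]; cv2.imwrite("w3.png",i); np.save("w3.npy",np.r_[c["rvec"],c["tvec"]])
M=MET.copy(); M[:,2]+=.006
i=(255*(i/255.)**.6).astype(np.uint8)
cv2.imwrite("pics/w3.png",overlay(i,c,[(M,CADT),(CAD,CADT)],(150,30,362,189),3.77))
print(manip.read_time_s())
lo,hi=np.array([-3.04,-.91,-1.04,-1.92,-1.52,-3.14]),np.array([3.04,1.82,1.36,1.95,1.45,3.14])
mg=lambda j:-9 if j is None else np.min(np.minimum(j-lo,hi-j))
for t in(15,20,25,30):
  T=np.radians(t)
  for k,s in((0,1),(1,-1)):
    P,q,d,z=pick(PR[k],T,.0195); jp=manip.solve_ik(P,q); ja=manip.solve_ik(P-.1*z,q)
    print(t,k,"pick",jp,round(mg(ja),2))
    for y in range(-60,61,10):
      a=[manip.solve_ik(*put(well(s),zz,T,np.radians(y),d)[:2]) for zz in(.009,.13)]
      m=min(map(mg,a))
      if m>.1: print("  ",y,round(m,2),a[0],a[1])
E
```

```text
[0.67 0.01 0.03]
11.5833
15 0 pick [ 0.38  0.35 -0.52  0.45 -0.08  0.29] 0.61
   -60 0.23 [ 0.43  0.63 -0.31  0.28 -1.29 -1.93] [ 0.43  0.49 -0.19  0.54 -1.29 -1.93]
   -50 0.33 [ 0.41  0.58 -0.56 -0.38 -1.19 -2.42] [ 0.41  0.4  -0.45 -0.09 -1.19 -2.42]
   -40 0.31 [ 0.38  0.56 -0.73 -0.78 -1.02 -2.69] [ 0.38  0.34 -0.62 -0.45 -1.02 -2.69]
   -30 0.18 [ 0.32  0.56 -0.86 -1.03 -0.81 -2.86] [ 0.32  0.3  -0.74 -0.66 -0.81 -2.86]
   40 0.14 [-0.36  0.52 -0.9  -0.92  1.    2.71] [-0.36  0.26 -0.77 -0.53  1.    2.71]
   50 0.28 [-0.4   0.51 -0.75 -0.53  1.17  2.45] [-0.4   0.3  -0.62 -0.19  1.17  2.45]
   60 0.16 [-0.42  0.55 -0.52  0.12  1.29  1.97] [-0.42  0.38 -0.4   0.42  1.29  1.97]
15 1 pick [-0.63  0.37 -0.49  0.46  0.08 -0.29] 0.63
   -60 0.33 [ 0.16  0.54 -0.71 -0.61 -1.12 -2.55] [ 0.16  0.33 -0.59 -0.28 -1.12 -2.55]
   -50 0.18 [ 0.11  0.54 -0.86 -0.95 -0.94 -2.77] [ 0.11  0.29 -0.74 -0.58 -0.94 -2.77]
   30 0.15 [-0.67  0.49 -0.89 -0.76  1.11  2.57] [-0.67  0.24 -0.76 -0.37  1.11  2.57]
   40 0.19 [-0.69  0.49 -0.7  -0.21  1.26  2.18] [-0.69  0.29 -0.57  0.12  1.26  2.18]
   50 
[... 4593 characters left out ...]
54]
   -40 0.23 [ 0.    0.33 -0.81 -0.5  -0.59 -2.74] [ 0.    0.13 -0.64 -0.12 -0.59 -2.74]
   -30 0.14 [-0.08  0.31 -0.9  -0.64 -0.38 -2.91] [-0.08  0.08 -0.72 -0.23 -0.38 -2.91]
   10 0.12 [-0.49  0.28 -0.92 -0.56  0.56  2.77] [-0.49  0.06 -0.73 -0.15  0.56  2.77]
   20 0.21 [-0.56  0.3  -0.83 -0.37  0.75  2.57] [-0.56  0.1  -0.65  0.01  0.75  2.57]
   30 0.33 [-0.61  0.33 -0.71 -0.1   0.9   2.32] [-0.61  0.16 -0.54  0.24  0.9   2.32]
   40 0.45 [-0.64  0.39 -0.55  0.25  1.    2.01] [-0.64  0.24 -0.39  0.56  1.    2.01]
   50 0.4 [-0.65  0.47 -0.37  0.65  1.05  1.66] [-0.65  0.35 -0.21  0.93  1.05  1.66]
   60 0.42 [-0.65  0.57 -0.18  1.03  1.03  1.32] [-0.65  0.46 -0.03  1.3   1.03  1.32]
```

View pics/w3.png

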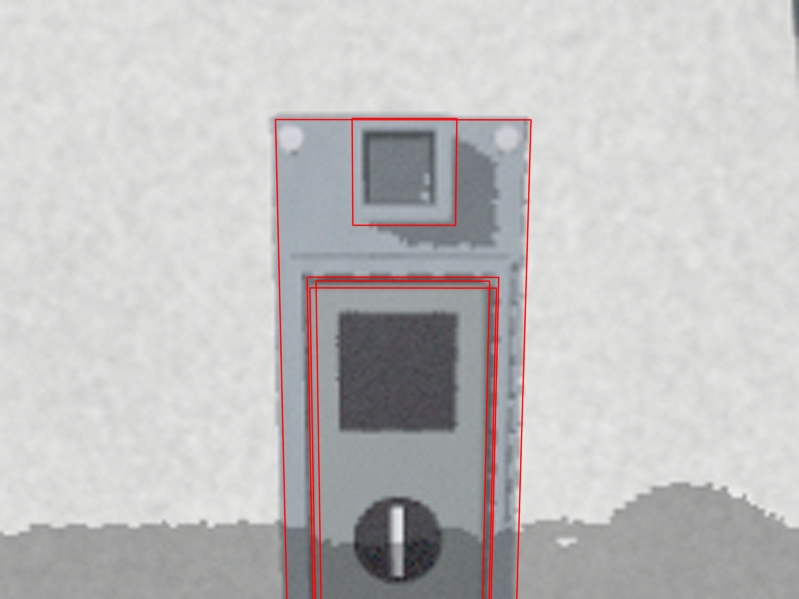

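The meter is seated and square, centred within the pocket outline. Next is the left probe, gripped with a 20° lean so it hangs vertical when the tool is nearly level.

```bash
cat > probe.py <<'E'
from h import *
import sys
np.set_printoptions(precision=4,suppress=True)
def get(k):
    T=np.radians(20); P,q,d,z=pick(PR[k],T,.0195); s=1-2*k; yaw=np.radians(-40*s)
    w=well(s); wp=w+[-.13,.05*s]
    A=put(wp,.14,T,yaw,d); B=put(w,.14,T,yaw,d); C=put(w,.010,T,yaw,d)
    assert all(manip.solve_ik(*x[:2]) is not None for x in(A,B,C)) and manip.solve_ik(P+[0,0,.25],q) is not None
    manip.movep(P+[0,0,.10],q); r=manip.move_linear(P,vel=.1,until_force=10)
    if r: print("touch",manip.read_tcp_pos(),P)
    manip.grab(60); print("grip",manip.read_finger_gap(),manip.read_grip_force(),manip.read_time_s())
    manip.move_linear(P+[0,0,.25],vel=.25)
    manip.movep(*A[:2]); manip.move_linear(B[0],vel=.12); manip.dwell(.2)
    print("hover",manip.read_tcp_pos()-B[0],manip.read_finger_gap(),manip.read_time_s())
    cv2.imwrite(f"hov{k}.png",manip.read_camera("wrist")[:,:,::-1])
    r=manip.move_linear(C[0],vel=.05,until_force=6)
    print("down",r,manip.read_tcp_pos()-C[0],manip.read_contact_force(),manip.read_time_s())
if __name__=="__main__": get(int(sys.argv[1]))
E
python3 probe.py 0
```

```text
grip 0.1648346593564509 59.054657220840454 14.7083
hover [-0.0003  0.0003  0.0001] 0.16469999647868663 19.5833
down False [0.     0.     0.0002] [-0.2663 -0.1639 -0.7988] 22.3833
```

```bash
cat >> h.py <<'E'
def release():
    manip.open(); manip.dwell(.3); p=manip.read_tcp_pos(); z=R.from_quat(manip.read_tool_rot()).apply([0,0,1])
    manip.move_linear(p-.10*z,vel=.12); manip.move_linear(p-.10*z+[-.03,0,.12],vel=.25)
E
python3 - <<'E'
from h import *
release(); print(manip.read_time_s())
E
python3 probe.py 1
```

```text
25.0
grip 0.16459177611699397 59.12267625331879 28.5583
hover [-0.0002 -0.0004  0.0001] 0.16839693416968712 32.6667
down False [ 0.0001 -0.      0.0002] [-0.5439 -0.1124 -0.4406] 35.4667
```

Run:
```python
from h import *
release()
manip.movep([.45,0,.32],down(-np.pi/2))
i=manip.read_camera("wrist")[:,:,::-1]; t=manip.read_camera("top")[:,:,::-1]; s=manip.read_camera("scene")[:,:,::-1]
a=cv2.resize(i,(400,300)); b=cv2.resize(t[100:250,140:340],(400,300)); c=cv2.resize(s[150:240,240:360],(400,300),interpolation=cv2.INTER_CUBIC); d=cv2.resize(s,(400,300))
cv2.imwrite("pics/end.png",np.vstack([np.hstack([a,b]),np.hstack([c,d])])); print(manip.read_time_s())
```

```text
39.5917
```

View pics/end.png

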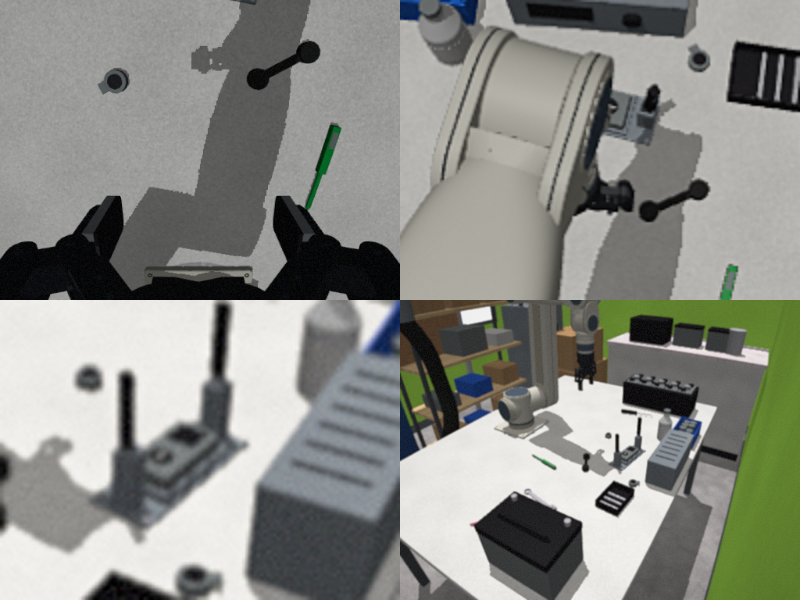

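The scene crop shows both probes upright in their holders, at (127,415) and (222,345), with the grips right above the rims. The meter lies flat in the pocket at (185,455), and the bystanders look undisturbed.

```bash
python3 -c "
from bench import manip
manip.dwell(.3); print(manip.sign_off())"
```

```text
the job is handed in; nothing more can be done
None
```

I handed the job in at about 40 s: both probes stand tip-down in their holders and the meter lies face-up and square in the pocket, going by the final pictures; the hand-in call returned no verdict.

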